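# Refit and open a lockable cooling-water valve

## Task

The lever of the cooling-water valve lies loose on the bench. Fit its square hub over the square valve spindle and push it fully home, with the arm over the red-marked closed notch so that the locking pin drops into it; then lift the yellow collar on the arm to free the pin, swing the lever a quarter turn to the green-marked open notch and let the pin drop in there, with the hub still fully home. Do not knock, move or tip the bottles, beaker and flask that stand round the work.

Things in the scene. Friction and masses are not known exactly. Their poses are not given: they have to be found in the camera images.
- lever: The loose lever, about 0.4 kg, mass centre 21 mm along x. Origin: centre of the hub's underside on the bore axis; z up, x along the arm. Steel hub 42 x 42 x 32 mm high (sides along x, y; grip across y), 23.8 mm square bore right through. Blue arm 20 mm wide, to 99 mm from the axis, 12 to 24 mm above the hub's underside; at x = 85 a 14 mm post up to 61 mm, on which the yellow collar slides.
- collar (a joint): Lift of the yellow collar, 0 (down, by its weight of 50 g) to 0.016 m; it falls when let go. Its 8 mm locking pin reaches through the arm to 1.5 mm above the level of the hub's underside. Home, the pin stands 7.5 mm deep in a notch; a lift of 9 to 13 mm frees it, over 16 mm would pull the lever off. Between the notches the pin rides on the plate.
- collar_grip (a point): Point on the yellow collar's axis, 85 mm from the bore axis, 42.5 mm above the hub's underside when down: a good height to grip. The collar is a round sleeve 32 mm in diameter, 26 mm high (24.5 to 50.5 mm above the hub's underside when down); the point rises with it.
- valve: The fixed brass valve on a grey 75 x 170 mm foot, pipe along its y. Origin on the bench under the spindle axis, z up. Lever closed points along the valve's -x, open along -y (a quarter turn anticlockwise from above). A quadrant plate (radius 72 to 98 mm, top 64 mm up) has a 17 mm notch at each end; past the open notch a stop for the arm, 72 mm high, begins 12 mm beyond the notch's middle.
- seat (a point): Centre of the flat brass seat (56 mm in diameter) round the foot of the spindle, 55 mm above the bench: the hub's underside rests here when fully home. Axes as the valve's.
- spindle_top (a point): Centre of the spindle's top. The spindle is 22 mm square and stands 37 mm above the seat, its top 8 mm tapered to 15 mm square; a red line on top points to the lever's side. Its axes turn with the spindle: at spindle angle 0 they are the valve's axes and the flats lie along the valve's x and y.
- spindle (a joint): Angle of the spindle, rad: about 0 closed, growing anticlockwise seen from above to 1.57 open (stops at -0.05 and 1.65). Turns stiffly (0.15 N m) and stays where left; the lever, once fitted, has up to 5 degrees of play on it.
- closed_notch (a point): Middle of the closed notch, between red dots, at the level of the quadrant's top, 64 mm above the bench and 85 mm from the spindle axis.
- open_notch (a point): Middle of the open notch, between green dots, same height and radius.
- lever_pin (a point): Point on the lever on the locking pin's axis, 85 mm from the bore axis and 9 mm above the hub's underside: it meets a notch's point when the lever is home over that notch.
- amber_bottle: Amber bottle with a red cap, 54 mm in diameter, 115 mm tall, on the bench behind the valve; a bystander. Origin under its centre.
- small_beaker: Small glass beaker, 46 mm in diameter, 57 mm tall, in front of the valve outside the quadrant; a bystander. Origin under its centre.
- flask: Glass conical flask, 64 mm in diameter, 105 mm tall, behind the place of the loose lever; a bystander. Origin under its centre.
- blue_cap_bottle: Clear bottle with a blue cap, 64 mm in diameter, 150 mm tall, between the lever's place and the valve, at the front left of the white water bath; a bystander. Origin under its centre. The bath (fixed drum about 0.25 m across, 0.2 m high, round x 0.55, y -0.02, glass evaporator above) is best passed in front, the load above 0.2 m.
Not all that is in view belongs to the job. Leave any purple look-alike of the lever alone.

How it is judged:
By the outcome, as a careful person would: the job done as asked, in the order asked, and still so for the second after the job is handed in, with the robot touching nothing.
It also fails if it takes over 61 s, if anything falls off the work surface, if the arm or the gripper's body presses on something with over 40 N, if the wrist force passes 120 N, or if a joint passes its speed limit or range.

## Robot

A 6-joint arm with a two-finger parallel gripper is mounted at the origin on a cart in front of the work surface, level with it; the furniture and walls round the work are solid. World frame = base frame: x ahead of the robot, y to its left, z up, the work surface at z = 0. Lengths are in m, angles in rad, forces in N, time in s.
With the tool pointing down it reaches from about 0.425 to 0.95 m from the base axis. Payload 3.5 kg.
Tool frame: the origin (TCP) lies on the centre line of the jaws, within the pads' length; the fingertips stand 14 mm ahead of it and the grasp point (between the pads) lies 5 mm behind it (ctrl.finger_overhang is the distance from the TCP to the fingertips, in m); z points along the fingers, y is the line along which they close (so a half turn about z gives the same grasp; the last joint's range is limited). The gripper opens to 85 mm and grips with 20 to 120 N. Pads are 22 mm wide; open, the fingers measure 114 mm over their backs; the gripper's body (76 mm by 85 mm) begins 54 mm behind the grasp point. The pads swing forward as they close: fully open they stand 13 mm farther back than shut.
Start: joints at [1.169, 0.286, 1.577, -0, 1.279, -0.15], TCP at [0.168, 0.654, 0.245] pointing down, gripper open.
Joint ranges: [-2.77, 2.77], [-0.9, 2.22], [0.21, 2.48], [-1.53, 4.67], [0.24, 2.81], [-2.84, 2.84]. Speed limits (rad/s): [2.79, 2.79, 3.14, 3.14, 3.14, 3.14].

## Interface

Orientations are given as a unit quaternion [x, y, z, w].
In Python, from plant import ctrl gives the robot as it stands.
- The arm moves only by the tool send_rows, never from a script. Its argument "moves" is text: rows parted by semicolons, each of 7 numbers parted by spaces: the turn, a rotation vector about the tool's x, y, z in units of 360 degrees (1.0 is 360 degrees), then the shift along the tool's x, y, z in units of 20 cm (1.0 is 20 cm), then the gripper's target within -1 to 1 (fully open at 1, half-way at 0, shut at -1). A call has 1 to 12 rows; each row is the pose to reach, as a shift and turn from the pose commanded when the call began, along the tool's axes at that moment, turning the shorter way round; what a row does not reach only later rows make up. A row lasts 1/8 s, in which the tool goes at most 62.5 mm and 10.7 degrees, less where a joint would pass 70% of its speed; a pose out of reach is approached as far as the arm can. A call with a number of a shift or a turn outside -1 to 1 is refused whole. A call with a gripper value outside its range is refused whole. The fingers move at their own pace and stop on an object; "newtons" is the grip in N (left out, the last holds). Time passes only in rows, so rows that repeat a pose let the fingers close. It gives the time, the measured TCP pose, the force, the opening and the grip force at its end, in the units of the state.
- ctrl.get_state(): the state, without advancing time (a new reading comes with each control period).
- ctrl.read_camera(name): name is "scene" or "side" or "wrist"; returns a dict with "image" (400x640x3 uint8, red, green, blue), "fovy" (degrees; the focal length in pixels is half the picture's height over the tangent of half this angle, whatever the lens; pixels are square), "cx", "cy" (the principal point, pixels), "extrinsics" (4x4, takes a point from camera to world coordinates). Camera axes: x right, y up, looking along -z (the intrinsics and any distortion apply to the point x, -y, -z); pixel columns grow to the right and rows downward; lengths in m; the calibration is good to about 2 mm. A picture is of the moment at which its call begins. There is no depth.
- ctrl.sign_off(): hands the job in; it is judged then, once.
The state is a dict: "time": time; "qpos": joint angles; "dq": joint speeds; "joint_efforts": joint torques, N m; "eef_pos": TCP position; "tcp_rot": TCP orientation; "contact_force": force on the tool from outside, world axes, zero at the start; "wrist_torque": the same for the moment, N m; "opening": opening from 0.0 (shut) to 1.0 (fully open); "finger_force": force on a finger pad.
Only numpy, scipy, OpenCV 4.12 (cv2) and the standard library are available. Lean on these libraries where they do the work, as an engineer would, in place of code of your own. Each camera call takes 0.05 s, during which the arm holds its last target. There are 200 camera calls.

## Working session

There is one attempt and no reset: what is moved stays moved. The work goes in short steps, Python scripts to look and compute and a tool call to move; the robot and the scene stay as the last step left them, time stands still between calls to the robot, and variables do not carry over. Pictures are saved under pics/ and viewed, at most 11 in all, crops included, and the job is handed in when it is done.

Besides the shell and the picture viewer there is one more tool, called after "Emit:" in YAML: its name, and indented under it one key for each argument. send_rows: Moves the arm, as the interface text tells. Its arguments: {"type":"object","properties":{"moves":{"type":"string"},"newtons":{"type":"number"}},"required":["moves"]}

```bash
mkdir -p pics; ls; cat > h.py <<'E'
import numpy as np, cv2
from plant import ctrl
from scipy.spatial.transform import Rotation as R
def snap(n,f):
    c=ctrl.read_camera(n); cv2.imwrite(f,cv2.cvtColor(c["image"],cv2.COLOR_RGB2BGR)); np.savez(f[:-4],E=c["extrinsics"],k=[c["fovy"],c["cx"],c["cy"]]); return c
def ld(f):
    d=np.load(f[:-4]+".npz"); return d["E"],d["k"]
def ray(f,u,v):
    E,(fo,cx,cy)=ld(f); fl=200/np.tan(np.radians(fo)/2)
    d=E[:3,:3]@np.array([(u-cx)/fl,-(v-cy)/fl,-1]); return E[:3,3],d
def onz(f,u,v,z):
    o,d=ray(f,u,v); return o+d*(z-o[2])/d[2]
def proj(f,p):
    E,(fo,cx,cy)=ld(f); fl=200/np.tan(np.radians(fo)/2)
    q=E[:3,:3].T@(np.array(p)-E[:3,3]); return np.array([cx+fl*q[0]/-q[2],cy-fl*q[1]/-q[2]])
E
python3 - <<'E'
from h import *
for n in("scene","side","wrist"):
    c=snap(n,f"pics/{n}0.png"); print(n,{k:v for k,v in c.items() if k not in("image",)})
print(ctrl.get_state(),ctrl.finger_overhang)
a=[cv2.imread(f"pics/{n}0.png") for n in("scene","side","wrist")]
E
```

```text
pics
scene {'fovy': 54.19207254390853, 'cx': 319.93776185339374, 'cy': 201.16268563566481, 'extrinsics': array([[ 7.80239012e-01,  4.09406447e-01, -4.72877833e-01,
        -5.35327348e-02],
       [-6.25481470e-01,  5.10556439e-01, -5.90004283e-01,
        -7.54425173e-01],
       [-1.20734971e-04,  7.56120681e-01,  6.54432198e-01,
         8.98913481e-01],
       [ 0.00000000e+00,  0.00000000e+00,  0.00000000e+00,
         1.00000000e+00]])}
side {'fovy': 51.62537882296308, 'cx': 319.19508759369535, 'cy': 193.5894967386244, 'extrinsics': array([[ 0.89214891,  0.24417345, -0.38006533,  0.02189372],
       [-0.45113851,  0.52503091, -0.72167624, -1.01044524],
       [ 0.02333187,  0.81530477,  0.57856179,  0.88315854],
       [ 0.        ,  0.        ,  0.        ,  1.        ]])}
wrist {'fovy': 65.826169149029, 'cx': 322.0891163588446, 'cy': 202.87386599140353, 'extrinsics': array([[ 0.24867012, -0.92545482, -0.28582607,  0.09458957],
       [ 0.96858617,  0.23698545,  0.0753574 ,  0.67296368],
       [-0.00200325, -0.29558631,  0.95531394,  0.37334461],
       [ 0.        ,  0.        ,  0.        ,  1.        ]])}
{'time': 0.15, 'qpos': array([ 1.16900171e+00,  2.86995729e-01,  1.57785698e+00,  3.00292669e-05,
        1.27863799e+00, -1.49990278e-01]), 'dq': array([ 0.0010533 , -0.00359436, -0.00505152, -0.00088611,  0.00266041,
       -0.00025593]), 'joint_efforts': array([-1.69801410e-04, -4.06608224e+01, -2.93140376e+01, -1.48235281e-04,
        4.01531579e-03, -1.27215964e-05]), 'eef_pos': array([0.16793822, 0.65325917, 0.24423375]), 'tcp_rot': array([ 1.25574062e-01,  9.92083794e-01, -9.09214775e-04, -2.72349169e-04]), 'contact_force': array([-0.39666746, -1.05961503,  0.15717528]), 'wrist_torque': array([ 0.00079953,  0.01317143, -0.01494528]), 'finger_force': 0.0, 'opening': 0.9977023630091632} 0.014
```

View pics/scene0.png

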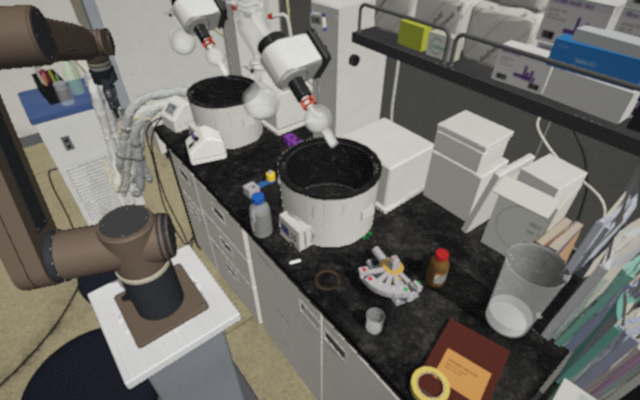

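View pics/wrist0.png

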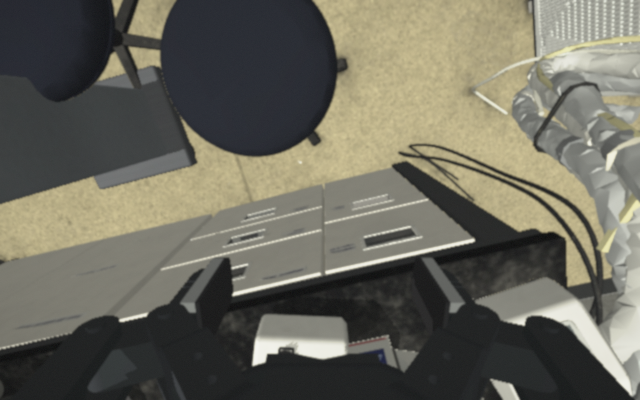

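The scene view shows the lever hub near (251,190) with its yellow collar at (270,177), the purple look-alike at (292,140) and the blue-cap bottle at (260,215). The valve is near (390,280), the beaker at (374,320) and the amber bottle at (438,268). The wrist view shows only the cupboard fronts and the floor.

```bash
python3 - <<'E'
from h import *
a=cv2.imread("pics/scene0.png");b=cv2.imread("pics/side0.png")
t=np.hstack([cv2.resize(a[150:250,220:320],(400,300) if 0 else (300,300),interpolation=cv2.INTER_CUBIC),cv2.resize(a[235:335,345:465],(360,300),interpolation=cv2.INTER_CUBIC)])
b2=cv2.resize(b,(480,300))
cv2.imwrite("pics/c1.png",np.vstack([t,np.pad(b2,((0,0),(0,180),(0,0)))]))
for u,v in((251,190),(270,177),(390,280),(374,325),(260,230),(292,140)): print(u,v,onz("pics/scene0.png",u,v,.02))
E
```

```text
251 190 [0.42836784 0.23847762 0.02      ]
270 177 [0.52284825 0.2601409  0.02      ]
390 280 [ 0.52389941 -0.34606078  0.02      ]
374 325 [ 0.38994745 -0.41843274  0.02      ]
260 230 [0.34625074 0.04782413 0.02      ]
292 140 [0.7353047  0.41708296 0.02      ]
```

View pics/c1.png

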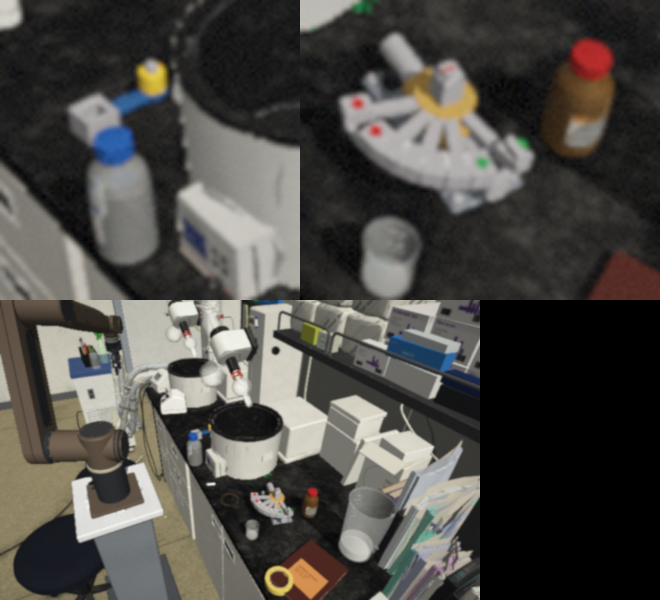

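The crops show the hub at about scene pixel (251,188), its collar at (270,176), and the blue-cap bottle in front of it. On the valve I can see red dots at (364,269) and (370,279), green dots at (405,289) and (419,283), and the spindle top near (394,258). The flask is not visible here.

```bash
cat >> h.py <<'E'
import json,os
def Ryaw(psi): # tool down, tool x at yaw psi (deg)
    p=np.radians(psi); return np.array([[np.cos(p),np.sin(p),0],[np.sin(p),-np.cos(p),0],[0,0,-1]])
def setcmd(p,psi): json.dump([list(map(float,p)),float(psi)],open("cmd.json","w"))
def cmd(): p,y=json.load(open("cmd.json")); return np.array(p),y
def to(p,psi):
    "numbers for a row to world p, yaw psi from commanded pose"
    c,y=cmd(); s=Ryaw(y).T@(np.array(p)-c)/.2; return np.round(np.r_[0,0,-(((psi-y)+180)%360-180)/360,s],4)
def apply(row):
    c,y=cmd(); c=c+Ryaw(y)@np.array(row[3:6])*.2; y=y-360*row[2]; setcmd(c,y); return c,y
def meas():
    s=ctrl.get_state(); M=R.from_quat(s["tcp_rot"]).as_matrix(); print("t",s["time"],"pos",s["eef_pos"].round(4),"yaw",np.degrees(np.arctan2(M[1,0],M[0,0])).round(2),"tilt",np.degrees(np.arccos(-M[2,2])).round(2),"F",s["contact_force"].round(1),"op",round(s["opening"],3),"q",s["qpos"].round(2),s["finger_force"])
E
python3 - <<'E'
from h import *
s=ctrl.get_state(); M=R.from_quat(s["tcp_rot"]).as_matrix(); setcmd([.168,.654,.245],np.degrees(np.arctan2(M[1,0],M[0,0])))
print(cmd())
f="pics/scene0.png"
rd=[onz(f,u,v,.064) for u,v in((364,269.3),(370,278.7),(405.3,289),(419,283))]; sp=onz(f,394,258,.092)
for r in rd+[sp]: print(r.round(4))
c,o=(rd[0]+rd[1])/2,(rd[2]+rd[3])/2
for q in(c,o): d=q-sp; print(np.hypot(*d[:2]),np.degrees(np.arctan2(d[1],d[0])))
h=onz(f,251,188,.02);k=onz(f,270,177,.038);d=k-h;print(h,k,np.hypot(*d[:2]),np.degrees(np.arctan2(d[1],d[0])))
print(to([.43,.25,.245],193),to([.30,.46,.245],180))
E
```

```text
(array([0.168, 0.654, 0.245]), 165.5721600613612)
[ 0.4662 -0.2973  0.064 ]
[ 0.4567 -0.3303  0.064 ]
[ 0.5048 -0.4114  0.064 ]
[ 0.5473 -0.421   0.064 ]
[ 0.5389 -0.3351  0.092 ]
0.08027058005766052 164.63018828339105
0.08212415882786082 -98.97643189531334
[0.43425913 0.24823522 0.02      ] [0.51104406 0.23936276 0.038     ] 0.07729583438570765 -6.591270694713677
[ 0.      0.     -0.0762 -1.772  -1.6299  0.    ] [ 0.      0.     -0.0401 -0.8809 -0.775   0.    ]
```

Emit:
send_rows:
  moves: "0 0 -0.02 -0.88 -0.78 0 1;0 0 -0.02 -0.88 -0.78 0 1;0 0 -0.02 -0.88 -0.78 0 1;0 0 -0.02 -0.88 -0.78 0 1;0 0 -0.02 -0.88 -0.78 0 1;0 0 -0.02 -0.88 -0.78 0 1"

```text
time: 0.9
eef_pos: [0.2996, 0.4589, 0.2453]
tcp_rot: [0.063, 0.998, 0.0, -0.0]
contact_force: [-0.0, 0.2, 0.1]
opening: 1.001
finger_force: 0.0
```

```bash
python3 - <<'E'
from h import *
print(apply([0,0,-.02,-.88,-.78,0])); meas()
print(to([.45,.25,.245],173))
E
```

```text
(array([0.29958031, 0.45906765, 0.245     ]), 172.77216006136118)
t 0.9 pos [0.2996 0.4589 0.2453] yaw 172.74 tilt 0.03 F [-0.   0.2  0.1] op 1.001 q [ 0.81  0.01  1.89  0.    1.25 -0.64] 0.0
[ 0.000e+00  0.000e+00 -6.000e-04 -8.776e-01 -9.424e-01  0.000e+00]
```

Emit:
send_rows:
  moves: "0 0 0 -0.88 -0.94 0 1;0 0 0 -0.88 -0.94 0 1;0 0 0 -0.88 -0.94 0 1;0 0 0 -0.88 -0.94 0 1;0 0 0 -0.88 -0.94 0 1;0 0 0 -0.88 -0.94 0 1;0 0 0 -0.88 -0.94 0 1"

```text
time: 1.78
eef_pos: [0.4497, 0.2518, 0.2451]
tcp_rot: [0.062, 0.998, 0.0, -0.0]
contact_force: [-0.3, 0.7, 0.4]
opening: 0.998
finger_force: 0.0
```

```bash
python3 - <<'E'
from h import *
print(apply([0,0,0,-.88,-.94,0])); snap("wrist","pics/w1.png"); meas()
snap("scene","pics/s1.png")
E
```

```text
(array([0.45052849, 0.25041807, 0.245     ]), 172.77216006136118)
t 1.825 pos [0.4497 0.2517 0.2452] yaw 172.94 tilt 0.03 F [-0.3  1.2 -0.5] op 1.0 q [ 0.31 -0.07  1.96  0.    1.25 -1.13] 0.0
```

View pics/w1.png

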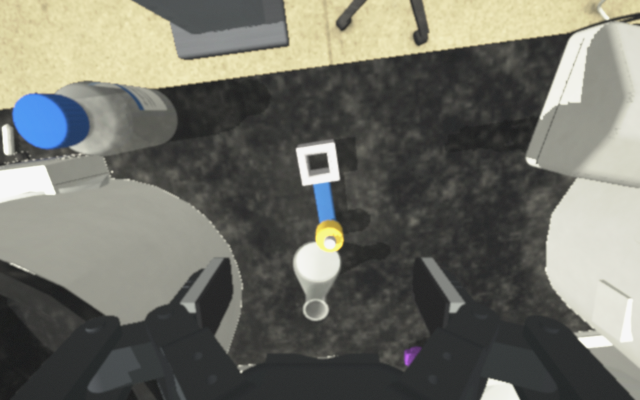

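The wrist view shows the lever with its bore at (318,163), arm running down the picture and collar at (329,236). The flask stands directly behind it, base near (317,263) and mouth at (315,309). The blue-cap bottle is at left.

```bash
python3 - <<'E'
from h import *
f="pics/w1.png"; a=cv2.imread(f); 
x0,y0=285,130; c=a[y0:y0+130,x0:x0+75]; g=cv2.cvtColor(c,cv2.COLOR_BGR2GRAY); hsv=cv2.cvtColor(c,cv2.COLOR_BGR2HSV)
w=((g>185)&(hsv[...,1]<60)).astype(np.uint8); w[70:]=0
cs,hi=cv2.findContours(w,cv2.RETR_CCOMP,cv2.CHAIN_APPROX_NONE)
for k,q in enumerate(cs):
    if len(q)>20:
        r=cv2.minAreaRect(q); b=cv2.boxPoints(r)+[x0,y0]; print(hi[0][k][3],r[1]); z=.032
        P=np.array([onz(f,*p,z) for p in b]); print("ctr",P.mean(0).round(4),b.round(1).tolist()); e=np.diff(np.r_[P,P[:1]],axis=0); print([(round(float(np.hypot(*v[:2])),4),round(float(np.degrees(np.arctan2(v[1],v[0]))),1)) for v in e])
bl=((hsv[...,0]>95)&(hsv[...,0]<125)&(hsv[...,1]>120)).astype(np.uint8)
ys,xs=np.nonzero(bl); P=np.array([onz(f,x+x0,y+y0,.024)[:2] for x,y in zip(xs,ys)]); m=P.mean(0); u=np.linalg.svd(P-m)[2][0]; print("blue",m,np.degrees(np.arctan2(u[1],u[0])),np.ptp(P@u))
ye=((hsv[...,0]>20)&(hsv[...,0]<35)&(hsv[...,1]>120)).astype(np.uint8); ys,xs=np.nonzero(ye); print("yel",xs.mean()+x0,ys.mean()+y0,xs.min()+x0,xs.max()+x0,ys.min()+y0,ys.max()+y0, onz(f,xs.mean()+x0,ys.mean()+y0,.045))
cv2.imwrite("pics/w1c.png",cv2.resize(c,None,fx=4.5,fy=4.5,interpolation=cv2.INTER_CUBIC))
print(ld(f)[0][:3,3])
print(g[::6,::6])
E
```

```text
-1 (38.470767974853516, 38.834678649902344)
ctr [0.434  0.2495 0.032 ] [[295.5, 147.7], [333.8, 141.7], [339.8, 179.7], [301.5, 185.7]]
[(0.0426, 91.8), (0.0431, 2.7), (0.0442, -87.9), (0.0434, -179.4)]
0 (23.334524154663086, 23.617366790771484)
ctr [0.4336 0.249  0.032 ] [[303.8, 153.7], [327.2, 150.4], [330.5, 173.5], [307.1, 176.8]]
[(0.0261, 91.0), (0.0262, 1.4), (0.0267, -88.8), (0.0263, -179.9)]
blue [0.48056398 0.25108852] 1.7814406202389048 0.045752628504377224
yel 331.4986945169713 231.5874673629243 315 343 221 250 [0.51122198 0.25584606 0.045     ]
[0.37456929 0.26174322 0.37445853]
[[ 58  55  60  55  53  59  53  58  52  54  60  66  63]
 [ 54  63  63  65  66  54  60  69  66  62  66  57  64]
 [ 71  62  64  67  87 115 133 152 177  48  51  47  67]
 [ 72  70 223 242 245 246 246 246 245  48  48  56  90]
 [ 71  72 224 244 184 138  89 215 246  53  48  46  86]
 [ 83  72 136 246  73  59  59 129 246  51  49  50  57]
 [ 72  68  80 246  99  52  53  74 246  61  61  51  64]
 [ 68  71  70 246 141 134 138 162 246 126  86  74  70]
 [ 69  71  64 245 244 245 245 246 246 192  84  78  77]
 [ 65  66  65 236 215 178 149 137  51  59  74  77  83]
 [ 63  62  66  66  68 142 143 141  63  66  62  75  86]
 [ 58  59  60  61  64 118 143 141  65  54  52  71  95]
 [ 67  65  67  67  67  91 143 141  69  64  56  72  75]
 [ 68  72  68  67  61  68 144 141  90  57  62  74  70]
 [ 66  69  68  66  64  63 146 140 115  41  55  49  48]
 [ 67  71  76  77  81  71 149 155 127  41  47  47  47]
 [ 67  69  85  77  77  82 200 169 159 139  49  55  60]
 [ 61  65  72  67  73 134 234 235 234 224  47  64  74]
 [ 59  63  74  66  75 169 235 184 142 204  66  70  71]
 [ 54  60  68 108 228 239 235 246 246 233  45  49  58]
 [ 59  67 133 243 241 239 236 236 235  65  48  50  43]
 [ 78  77 237 244 241 238 233 231 231 143  57  53  43]]
```

View pics/w1c.png

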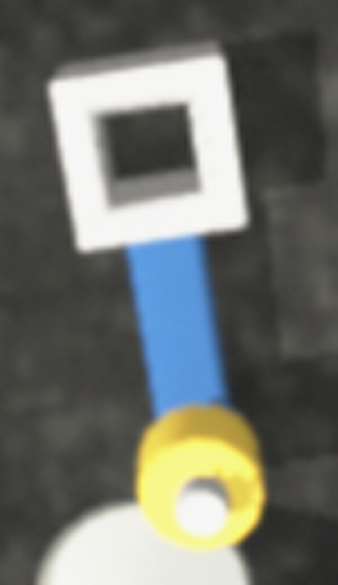

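The crop confirms the hub as a clean square seen from above, with the bore near (318,163) in the full frame. That puts the hub at about (0.434, 0.249) with a yaw of about 1.7°.

```bash
python3 - <<'E'
from h import *
print(to([.434,.2492,.065],181.7))
f="pics/w1.png"
print("flask",onz(f,317,266,.01),onz(f,315,309,.105))
E
```

```text
[ 0.      0.     -0.0248  0.0812 -0.0164  0.9   ]
flask [0.57194227 0.2307     0.01      ] [0.56889691 0.23051015 0.105     ]
```

Emit:
send_rows:
  moves: "0 0 -0.025 0.081 -0.016 0 1;0 0 -0.025 0.081 -0.016 0.3 1;0 0 -0.025 0.081 -0.016 0.6 1;0 0 -0.025 0.081 -0.016 0.9 1;0 0 -0.025 0.081 -0.016 0.9 1;0 0 -0.025 0.081 -0.016 0.9 1;0 0 -0.025 0.081 -0.016 0.9 1"

```text
time: 2.75
eef_pos: [0.4366, 0.2501, 0.0689]
tcp_rot: [-0.016, 1.0, 0.001, 0.003]
contact_force: [-1.0, -0.8, -0.5]
opening: 1.001
finger_force: 0.0
```

```bash
python3 - <<'E'
from h import *
print(apply([0,0,-.025,.081,-.016,.9])); meas(); print(to([.434,.2492,.019],181.7))
E
```

```text
(array([0.43405461, 0.2492817 , 0.065     ]), 181.77216006136118)
t 2.75 pos [0.4366 0.2501 0.0689] yaw -178.2 tilt 0.39 F [-1.  -0.8 -0.5] op 1.001 q [ 0.32  0.13  2.12  0.    0.89 -1.28] 0.0
[ 0.0e+00  0.0e+00  2.0e-04  3.0e-04 -4.0e-04  2.3e-01]
```

Emit:
send_rows:
  moves: "0 0 0 0 0 0.1 1;0 0 0 0 0 0.23 1;0 0 0 0 0 0.23 1;0 0 0 0 0 0.23 1;0 0 0 0 0 0.23 -0.3;0 0 0 0 0 0.23 -0.3;0 0 0 0 0 0.23 -0.3;0 0 0 0 0 0.23 -0.3;0 0 0 0 0 0.23 -0.3;0 0 0 0 0 0.23 -0.3"
  newtons: 70

```text
time: 4.0
eef_pos: [0.4346, 0.2491, 0.0203]
tcp_rot: [-0.015, 1.0, 0.0, 0.0]
contact_force: [-0.9, -2.0, 5.9]
opening: 0.477
finger_force: 70.4
```

```bash
python3 - <<'E'
from h import *
print(apply([0,0,0,0,0,.23])); meas(); snap("wrist","pics/w2.png")
E
```

```text
(array([0.43405461, 0.2492817 , 0.019     ]), 181.77216006136118)
t 4.0 pos [0.4346 0.2491 0.0203] yaw -178.23 tilt 0.03 F [-0.9 -2.   5.9] op 0.477 q [ 0.32  0.22  2.13 -0.    0.79 -1.28] 70.35820287961542
```

View pics/w2.png

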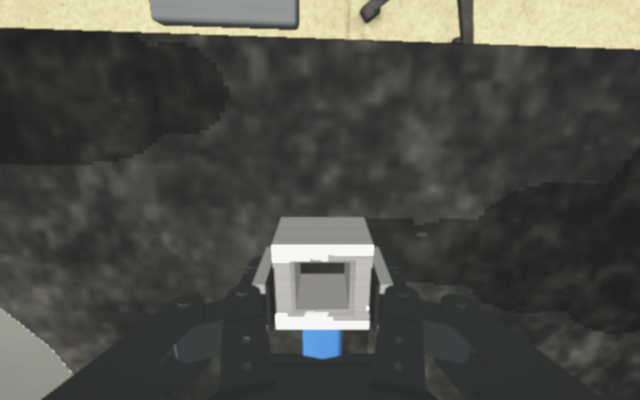

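The hub is held squarely between the pads, with the bore centre at about (322,287). Next I'll lift it straight up.

Emit:
send_rows:
  moves: "0 0 0 0 0 -0.1 -0.3;0 0 0 0 0 -0.3 -0.3;0 0 0 0 0 -0.6 -0.3;0 0 0 0 0 -0.8 -0.3;0 0 0 0 0 -1 -0.3;0 0 0 0 0 -1 -0.3;0 0 0 0 0 -1 -0.3"

```text
time: 4.92
eef_pos: [0.4328, 0.2485, 0.2168]
tcp_rot: [-0.015, 1.0, -0.001, -0.002]
contact_force: [-0.9, 0.0, -3.6]
opening: 0.475
finger_force: 71.8
```

```bash
python3 - <<'E'
from h import *
f="pics/w2.png"; print("hub at grasp",onz(f,322,287,.032), [onz(f,*p,.032).round(4) for p in((272,245),(373,245),(370,330),(274,330))])
print(apply([0,0,0,0,0,-1])); meas(); print(to([.435,.06,.285],91.7))
print(onz("pics/scene0.png",335,145,.2))
E
```

```text
hub at grasp [0.43356753 0.24981865 0.032     ] [array([0.4143, 0.2284, 0.032 ]), array([0.4129, 0.2704, 0.032 ]), array([0.4553, 0.2724, 0.032 ]), array([0.4567, 0.2286, 0.032 ])]
(array([0.43405461, 0.2492817 , 0.219     ]), 181.77216006136118)
t 4.925 pos [0.4328 0.2485 0.2168] yaw -178.23 tilt 0.24 F [-0.9  0.  -3.6] op 0.475 q [ 0.32 -0.08  2.03  0.    1.2  -1.28] 71.79852902450875
[ 0.      0.      0.2502  0.0245 -0.9461 -0.33  ]
[0.66582094 0.06416144 0.2       ]
```

Emit:
send_rows:
  moves: "0 0 0.03 0 0 -0.33 -0.3;0 0 0.06 0 -0.1 -0.33 -0.3;0 0 0.09 0 -0.2 -0.33 -0.3;0 0 0.12 0 -0.3 -0.33 -0.3;0 0 0.15 0.01 -0.45 -0.33 -0.3;0 0 0.18 0.02 -0.6 -0.33 -0.3;0 0 0.21 0.02 -0.75 -0.33 -0.3;0 0 0.24 0.02 -0.9 -0.33 -0.3;0 0 0.25 0.02 -0.95 -0.33 -0.3;0 0 0.25 0.02 -0.95 -0.33 -0.3"

```text
time: 6.18
eef_pos: [0.4351, 0.0585, 0.2823]
tcp_rot: [0.696, 0.718, -0.002, -0.002]
contact_force: [-1.3, 0.2, -3.0]
opening: 0.478
finger_force: 72.8
```

```bash
python3 - <<'E'
from h import *
print(apply([0,0,.25,.02,-.95,-.33])); meas(); print(to([.44,-.12,.285],60),to([.44,-.2,.285],10))
E
```

```text
(array([0.43593229, 0.05924888, 0.285     ]), 91.77216006136118)
t 6.175 pos [0.4351 0.0585 0.2823] yaw 91.72 tilt 0.31 F [-1.3  0.2 -3. ] op 0.478 q [-0.1  -0.29  2.08  0.    1.35 -0.13] 72.84296702870051
[ 0.      0.      0.0883 -0.8964 -0.0074  0.    ] [ 0.      0.      0.2271 -1.2963 -0.0198  0.    ]
```

Emit:
send_rows:
  moves: "0 0 0 -0.2 0 0 -0.3;0 0 0 -0.45 0 0 -0.3;0 0 0 -0.7 0 0 -0.3;0 0 0.03 -0.9 0 0 -0.3;0 0 0.06 -1 0 0 -0.3;0 0 0.09 -1 0 0 -0.3;0 0 0.12 -1 0 0 -0.3;0 0 0.15 -1 0 0 -0.3;0 0 0.15 -1 0 0 -0.3"

```text
time: 7.3
eef_pos: [0.442, -0.1401, 0.2836]
tcp_rot: [0.946, 0.325, -0.001, -0.001]
contact_force: [-0.2, -0.2, -3.3]
opening: 0.479
finger_force: 72.8
```

```bash
python3 - <<'E'
from h import *
print(apply([0,0,.15,-1,0,0])); meas(); print(to([.44,-.3,.285],-12))
E
```

```text
(array([ 0.44211731, -0.14065546,  0.285     ]), 37.77216006136118)
t 7.3 pos [ 0.442  -0.1401  0.2836] yaw 37.98 tilt 0.17 F [-0.2 -0.2 -3.3] op 0.479 q [-0.53 -0.22  2.03  0.    1.34  0.38] 72.78261986575671
[ 0.      0.      0.1383 -0.4964  0.6233  0.    ]
```

Emit:
send_rows:
  moves: "0 0 0.02 -0.15 0.2 0 -0.3;0 0 0.05 -0.3 0.4 0 -0.3;0 0 0.08 -0.45 0.6 0 -0.3;0 0 0.11 -0.5 0.62 0 -0.3;0 0 0.14 -0.5 0.62 0 -0.3;0 0 0.14 -0.5 0.62 0 -0.3;0 0 0.14 -0.5 0.62 0 -0.3;0 0 0.14 -0.5 0.62 0 -0.3"

```text
time: 8.3
eef_pos: [0.4393, -0.2998, 0.2852]
tcp_rot: [0.994, -0.109, -0.0, -0.0]
contact_force: [-0.2, -0.4, -2.6]
opening: 0.474
finger_force: 73.0
```

```bash
python3 - <<'E'
from h import *
print(apply([0,0,.14,-.5,.62,0])); meas(); snap("wrist","pics/w3.png"); snap("side","pics/d3.png"); snap("scene","pics/s3.png")
E
```

```text
(array([ 0.43902489, -0.29992391,  0.285     ]), -12.627839938638829)
t 8.3 pos [ 0.4393 -0.2998  0.2852] yaw -12.46 tilt 0.0 F [-0.2 -0.4 -2.6] op 0.474 q [-0.79 -0.06  1.88  0.    1.32  1.  ] 72.95140290196287
```

View pics/w3.png

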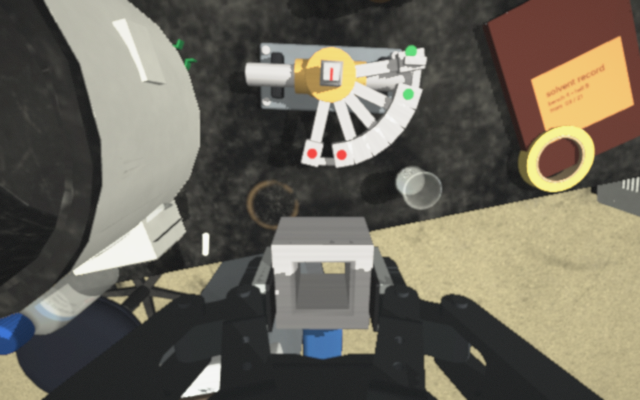

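The wrist view shows the whole valve: spindle top at (331,73), red dots at (312,153) and (342,155), green dots at (408,94) and (411,50). The beaker is at (415,187), and the held hub is at (322,287).

```bash
cat > v.py <<'E'
from h import *
def cen(a,m): 
    n,l,st,c=cv2.connectedComponentsWithStats(m.astype(np.uint8)); return [(c[i].round(2).tolist(),int(st[i][4])) for i in range(1,n) if st[i][4]>6]
def look(f,x0,y0,x1,y1):
    a=cv2.imread(f); h=cv2.cvtColor(a[y0:y1,x0:x1],cv2.COLOR_BGR2HSV); H,S,V=[h[...,i].astype(int) for i in range(3)]
    o=np.array([x0,y0])
    for nm,m in(("red",((H<8)|(H>172))&(S>130)&(V>90)),("green",(H>50)&(H<85)&(S>100)&(V>60)),("seat",(H>12)&(H<28)&(S>90)&(V>100))):
        print(nm,[((np.array(c)+o).tolist(),n) for c,n in cen(a,m)])
E
python3 - <<'E'
from v import *
look("pics/w3.png",230,20,440,180); look("pics/s3.png",345,235,440,335); look("pics/d3.png",320,230,440,340)
a=cv2.imread("pics/w3.png")[30:180,230:440]; cv2.imwrite("pics/w3c.png",cv2.resize(a,None,fx=3.7,fy=3.7,interpolation=cv2.INTER_CUBIC))
E
```

```text
red [([331.0, 74.0], 11), ([311.6, 153.07], 60), ([341.02, 154.35], 62)]
green [([410.49, 49.8], 93), ([407.91999999999996, 93.78], 74)]
seat [([325.15999999999997, 75.05], 2119)]
red [([437.38, 254.06], 52)]
green [([365.74, 236.84], 19), ([419.5, 281.8], 10)]
seat [([391.35, 266.95], 166), ([437.74, 265.45], 31), ([437.0, 273.93], 14)]
red [([416.36, 255.97], 154)]
green [([357.11, 234.31], 35), ([388.86, 278.57], 7)]
seat [([369.51, 264.03], 161), ([417.31, 266.76], 78), ([414.65, 275.88], 34)]
```

View pics/w3c.png

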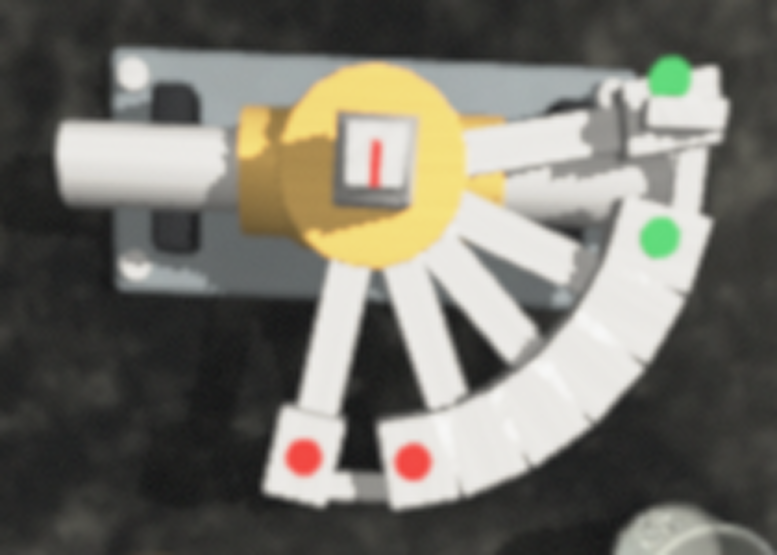

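The crop shows the seat disc centred near full-frame (331,74.6) and the spindle top's white square near (331.8,71), its flats nearly in line with the picture axes. The notch gap lies between the two red dots, and one green dot sits by the stop.

```bash
python3 - <<'E'
from v import *
f="pics/w3.png"
P=lambda u,v,z: onz(f,u,v,z)[:2]
seat=P(331,74.6,.055); top=P(331.8,71.1,.092)
r1,r2=P(311.6,153.07,.064),P(341.02,154.35,.064); g1=P(407.92,93.78,.064); g2,g2b=P(410.49,49.8,.064),P(410.49,49.8,.072)
print("seat",seat,"top",top)
cr=lambda p:((p[0]-230)/3.7 if 0 else 230+p[0]/3.7, 30+p[1]/3.7)
c=[P(*cr(p),.092) for p in((347,117),(410,118),(403,190),(345,185))]; print("top corners",np.round(c,4).tolist())
for s in(seat,top):
    for n,q in(("r1",r1),("r2",r2),("rm",(r1+r2)/2),("g1",g1),("g2",g2),("g2b",g2b),("gm",(g1+g2b)/2)):
        d=q-s; print(n,round(float(np.hypot(*d)),4),round(float(np.degrees(np.arctan2(d[1],d[0])))%360,2))
print("r sep",np.linalg.norm(r1-r2),"g",np.linalg.norm(g1-g2b))
# foot edges: bottom edge crop (117,292)-(560,305)? top edge (113,48)-(640,72)
for a,b,z in(((120,290),(300,296),.012),((113,48),(640,72),.012)):
    d=P(*cr(b),z)-P(*cr(a),z); print("foot edge ang",np.degrees(np.arctan2(d[1],d[0])),np.linalg.norm(d))
# pipe
M=ld(f)[0]; print("cam",M[:3,3])
E
```

```text
seat [ 0.54362643 -0.33201122] top [ 0.54332875 -0.33170194]
top corners [[0.5532, -0.3259], [0.5494, -0.3418], [0.5328, -0.3366], [0.5373, -0.3219]]
r1 0.0859 153.09
r2 0.0854 175.52
rm 0.084 164.28
g1 0.0846 243.97
g2 0.0845 273.24
g2b 0.0822 272.76
gm 0.0808 258.15
r1 0.0855 153.19
r2 0.0851 175.71
rm 0.0836 164.42
g1 0.0848 244.25
g2 0.0849 273.43
g2b 0.0825 272.96
gm 0.081 258.41
r sep 0.03332228642519284 g 0.04153562991913624
foot edge ang -104.25791884832832 0.06060457276339617
foot edge ang -104.78967691320507 0.16807931965500847
cam [ 0.51256561 -0.31538322  0.41444856]
```

```bash
python3 - <<'E'
from v import *
f="pics/w3.png"; z=.2852+.0117
M=Ryaw(-12.46); p0=np.array([.4393,-.2998,.2852])
Q=[onz(f,u,v,z) for u,v in((273,246),(373,246),(370.5,330),(274,330))]
for q in Q: print((M.T@(q-p0)).round(4))
print("ctr",(M.T@(np.mean(Q,0)-p0)).round(4))
f2="pics/w2.png"; p2=np.array([.4346,.2491,.0203]); M2=Ryaw(181.77)
Q=[onz(f2,u,v,.032) for u,v in((272,245),(373,245),(370,330),(274,330))]; print((M2.T@(np.mean(Q,0)-p2)).round(4))
print("amber",onz("pics/scene0.png",435,286,.0),"beaker",onz(f,412,190,.03))
# finger/pads centre line check: tool axis proj
print(to([.5435,-.3318,.16],-15.2))
E
```

```text
[ 0.0198 -0.021  -0.0117]
[ 0.0199  0.0206 -0.0117]
[-0.022   0.0215 -0.0117]
[-0.0221 -0.0225 -0.0117]
ctr [-0.0011 -0.0003 -0.0117]
[-0.0002  0.0009 -0.0117]
amber [ 0.62039116 -0.43037484  0.        ] beaker [ 0.38872829 -0.40637618  0.03      ]
[0.     0.     0.0071 0.5446 0.0413 0.625 ]
```

Emit:
send_rows:
  moves: "0 0 0.007 0.2 0.02 0 -0.3;0 0 0.007 0.4 0.04 0 -0.3;0 0 0.007 0.548 0.042 0.1 -0.3;0 0 0.007 0.548 0.042 0.35 -0.3;0 0 0.007 0.548 0.042 0.55 -0.3;0 0 0.007 0.548 0.042 0.7 -0.3;0 0 0.007 0.548 0.042 0.8 -0.3;0 0 0.007 0.548 0.042 0.8 -0.3;0 0 0.007 0.548 0.042 0.8 -0.3"

```text
time: 9.57
eef_pos: [0.5452, -0.3332, 0.1272]
tcp_rot: [0.991, -0.132, 0.001, 0.001]
contact_force: [0.6, 0.2, -2.8]
opening: 0.479
finger_force: 72.8
```

```bash
python3 - <<'E'
from h import *
print(apply([0,0,.007,.548,.042,.8])); meas(); print(to([.5441,-.332,.0753],-15.2)); snap("wrist","pics/w4.png")
a=cv2.imread("pics/w4.png")[180:340,200:440]; cv2.imwrite("pics/w4c.png",cv2.resize(a,None,fx=3,fy=3,interpolation=cv2.INTER_CUBIC))
E
```

```text
(array([ 0.54413736, -0.33208118,  0.125     ]), -15.147839938638828)
t 9.575 pos [ 0.5452 -0.3332  0.1272] yaw -15.14 tilt 0.18 F [ 0.6  0.2 -2.8] op 0.479 q [-0.71  0.32  1.76 -0.    1.06  1.13] 72.84882617568655
[ 0.000e+00  0.000e+00  1.000e-04 -3.000e-04 -3.000e-04  2.485e-01]
```

View pics/w4c.png

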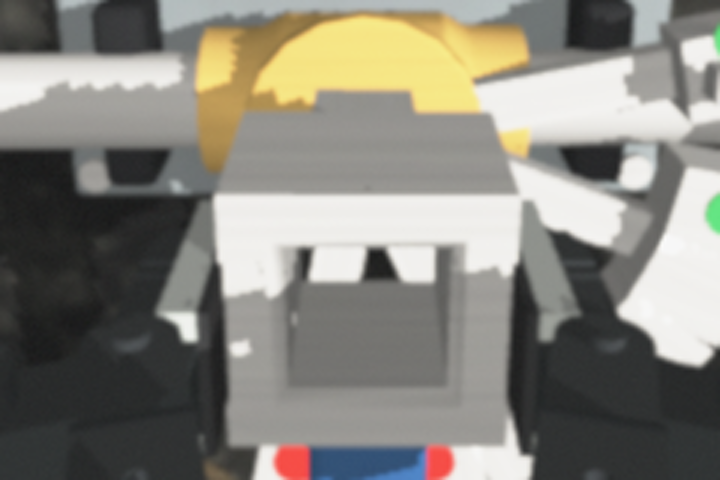

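The crop shows the hub centred over the spindle, whose back edge just shows behind it, and the blue arm centred between the red dots. Next I'll lower it in small steps.

Emit:
send_rows:
  moves: "0 0 0 0 0 0 -0.3;0 0 0 0 0 0.05 -0.3;0 0 0 0 0 0.1 -0.3;0 0 0 0 0 0.14 -0.3;0 0 0 0 0 0.14 -0.3;0 0 0 0 0 0.14 -0.3"

```text
time: 10.38
eef_pos: [0.5433, -0.3316, 0.0958]
tcp_rot: [0.991, -0.132, -0.002, -0.001]
contact_force: [-2.7, 1.1, -6.0]
opening: 0.477
finger_force: 72.7
```

```bash
python3 - <<'E'
from h import *
print(apply([0,0,0,0,0,.14])); meas()
E
```

```text
(array([ 0.54413736, -0.33208118,  0.097     ]), -15.147839938638828)
t 10.375 pos [ 0.5433 -0.3316  0.0958] yaw -15.15 tilt 0.22 F [-2.7  1.1 -6. ] op 0.477 q [-0.71  0.36  1.77 -0.    1.01  1.13] 72.690606323049
```

Emit:
send_rows:
  moves: "0 0 0 0 0 0.04 -0.3;0 0 0 0 0 0.08 -0.3;0 0 0 0 0 0.11 -0.3;0 0 0 0 0 0.115 -0.3;0 0 0 0 0 0.115 -0.3"

```text
time: 11.0
eef_pos: [0.5432, -0.3321, 0.0752]
tcp_rot: [0.991, -0.132, -0.002, -0.001]
contact_force: [-7.3, 2.8, 2.8]
opening: 0.478
finger_force: 73.9
```

```bash
python3 - <<'E'
from h import *
print(apply([0,0,0,0,0,.115])); meas()
E
```

```text
(array([ 0.54413736, -0.33208118,  0.074     ]), -15.147839938638828)
t 11.0 pos [ 0.5432 -0.3321  0.0752] yaw -15.12 tilt 0.24 F [-7.3  2.8  2.8] op 0.478 q [-0.71  0.39  1.78 -0.    0.98  1.13] 73.85108574696602
```

Emit:
send_rows:
  moves: "0 0 0 -0.004 0 0.01 -0.3;0 0 0 -0.004 0 0.02 -0.3;0 0 0 -0.004 0 0.02 -0.3"

```text
time: 11.38
eef_pos: [0.5434, -0.3321, 0.0752]
tcp_rot: [0.991, -0.132, -0.002, -0.001]
contact_force: [-10.8, 7.2, 17.1]
opening: 0.48
finger_force: 75.6
```

```bash
python3 - <<'E'
from h import *
print(apply([0,0,0,-.004,0,.02])); meas()
E
```

```text
(array([ 0.54336515, -0.33187214,  0.07      ]), -15.147839938638828)
t 11.375 pos [ 0.5434 -0.3321  0.0752] yaw -15.12 tilt 0.21 F [-10.8   7.2  17.1] op 0.48 q [-0.71  0.39  1.78 -0.    0.98  1.13] 75.56189478931046
```

Emit:
send_rows:
  moves: "0 0 0 0 0 -0.025 -0.3;0 0 0 0 0 -0.025 0.4;0 0 0 0 0 -0.025 0.4;0 0 0 0 0 -0.025 0.4;0 0 0 0 0 -0.15 0.4;0 0 0 0 0 -0.35 0.4;0 0 0 0 0 -0.6 0.6;0 0 0 0 0 -0.6 1;0 0 0 0 0 -0.6 1"

```text
time: 12.5
eef_pos: [0.5435, -0.3321, 0.1902]
tcp_rot: [0.991, -0.132, 0.0, 0.0]
contact_force: [-0.3, 0.2, 0.1]
opening: 1.006
finger_force: 0.0
```

```bash
python3 - <<'E'
from h import *
print(apply([0,0,0,0,0,-.6])); meas(); print(to([.4614,-.3098,.19],-15.2)); snap("wrist","pics/w5.png"); snap("side","pics/d5.png"); snap("scene","pics/s5.png")
w=cv2.imread("pics/w5.png"); s=cv2.imread("pics/s5.png")[230:330,340:460]; d=cv2.imread("pics/d5.png")[230:330,310:430]
t=np.hstack([cv2.resize(x,(360,300),interpolation=cv2.INTER_CUBIC) for x in(s,d)])
cv2.imwrite("pics/c5.png",np.vstack([t,cv2.resize(w[180:400,140:530],(720,300),interpolation=cv2.INTER_CUBIC)]))
E
```

```text
(array([ 0.54336515, -0.33187214,  0.19      ]), -15.147839938638828)
t 12.5 pos [ 0.5435 -0.3321  0.1902] yaw -15.14 tilt 0.01 F [-0.3  0.2  0.1] op 1.006 q [-0.71  0.25  1.72  0.    1.17  1.13] 0.0
[ 0.000e+00  0.000e+00  1.000e-04 -4.244e-01  6.000e-04 -0.000e+00]
```

View pics/c5.png

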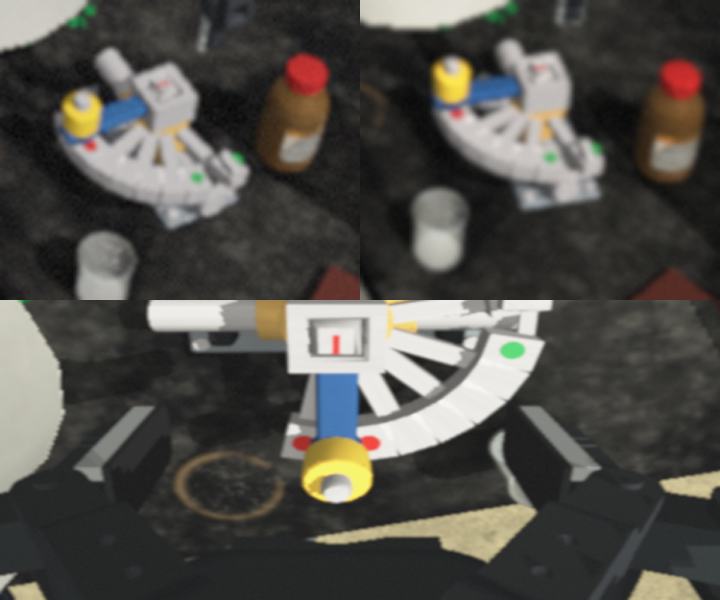

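The lever sits flat on the spindle with the arm over the red-dotted notch and the collar down on the arm; the beaker and amber bottle haven't moved. The post top shows at about wrist pixel (321,318).

```bash
python3 - <<'E'
from h import *
f="pics/w5.png"; print(onz(f,321.5,317.9,.116)); 
for q in([.4614,-.3098,.116],[.4614,-.3098,.1055],[.5435,-.3318,.087]): print(proj(f,q))
a=cv2.imread(f)[250:330,290:360]; h=cv2.cvtColor(a,cv2.COLOR_BGR2HSV); m=(h[...,0]>20)&(h[...,0]<35)&(h[...,1]>120); ys,xs=np.nonzero(m); print(xs.min()+290,xs.max()+290,ys.min()+250,ys.max()+250)
h2=a; g=cv2.imread(f)[170:240,280:370]; 
E
```

```text
[ 0.46500243 -0.30979255  0.116     ]
[322.71361595 321.6617107 ]
[322.69028744 313.12403339]
[322.4928616  206.77733246]
303 342 281 328
```

Emit:
send_rows:
  moves: "0 0 0 -0.2 0 0 1;0 0 0 -0.38 0 0 1;0 0 0 -0.424 0 0.05 1;0 0 0 -0.424 0 0.2 1;0 0 0 -0.424 0 0.2 1;0 0 0 -0.424 0 0.2 1"

```text
time: 13.4
eef_pos: [0.4622, -0.3102, 0.1503]
tcp_rot: [0.991, -0.132, -0.0, -0.0]
contact_force: [-0.0, -0.3, -0.1]
opening: 1.003
finger_force: 0.0
```

```bash
python3 - <<'E'
from h import *
print(apply([0,0,0,-.424,0,.2])); meas(); print(to([.4614,-.3098,.0935],-15.15))
E
```

```text
(array([ 0.46151155, -0.309713  ,  0.15      ]), -15.147839938638828)
t 13.4 pos [ 0.4622 -0.3102  0.1503] yaw -15.14 tilt 0.0 F [-0.  -0.3 -0.1] op 1.003 q [-0.77  0.13  1.95  0.    1.07  1.06] 0.0
[ 0.      0.      0.     -0.0004  0.0006  0.2825]
```

Emit:
send_rows:
  moves: "0 0 0 0 0 0.1 1;0 0 0 0 0 0.2 1;0 0 0 0 0 0.28 1;0 0 0 0 0 0.28 1;0 0 0 0 0 0.28 1;0 0 0 0 0 0.28 -0.5;0 0 0 0 0 0.28 -0.5;0 0 0 0 0 0.28 -0.5;0 0 0 0 0 0.28 -0.5;0 0 0 0 0 0.28 -0.5;0 0 0 0 0 0.28 -0.5"
  newtons: 35

```text
time: 14.78
eef_pos: [0.4617, -0.3101, 0.0947]
tcp_rot: [0.991, -0.132, 0.0, 0.0]
contact_force: [-2.3, 1.2, 4.8]
opening: 0.356
finger_force: 34.6
```

```bash
python3 - <<'E'
from h import *
print(apply([0,0,0,0,0,.28])); meas()
E
```

```text
(array([ 0.46151155, -0.309713  ,  0.094     ]), -15.147839938638828)
t 14.775 pos [ 0.4617 -0.3101  0.0947] yaw -15.14 tilt 0.01 F [-2.3  1.2  4.8] op 0.356 q [-0.77  0.2   1.98 -0.    0.96  1.06] 34.62816009297967
```

Emit:
send_rows:
  moves: "0 0 0 0 0 -0.02 -0.5;0 0 0 0 0 -0.04 -0.5;0 0 0 0 0 -0.057 -0.5;0 0 0 0 0 -0.057 -0.5;0 0 0 0 0 -0.057 -0.5;0 0 0 0 0 -0.057 -0.5"

```text
time: 15.52
eef_pos: [0.4616, -0.3099, 0.1055]
tcp_rot: [0.991, -0.132, -0.0, -0.0]
contact_force: [0.0, -0.3, -0.9]
opening: 0.356
finger_force: 34.7
```

```bash
python3 - <<'E'
from h import *
print(apply([0,0,0,0,0,-.057])); meas()
sp=np.array([.5435,-.3318]); p,y=cmd(); d=p[:2]-sp; r=np.hypot(*d); a=np.degrees(np.arctan2(d[1],d[0])); print(r,a)
for k in np.arange(6,97,6):
    t=np.radians(a+k); print(int(k),to([*(sp+r*np.array([np.cos(t),np.sin(t)])),p[2]],y+k)[2:].tolist())
E
```

```text
(array([ 0.46151155, -0.309713  ,  0.1054    ]), -15.147839938638828)
t 15.525 pos [ 0.4616 -0.3099  0.1055] yaw -15.15 tilt 0.02 F [ 0.  -0.3 -0.9] op 0.356 q [-0.77  0.19  1.97 -0.    0.98  1.06] 34.67622708063573
0.08491137830440879 164.92292136299568
6 [-0.0167, 0.0024, 0.0444, 0.0]
12 [-0.0333, 0.0094, 0.0883, 0.0]
18 [-0.05, 0.0209, 0.1312, 0.0]
24 [-0.0667, 0.0369, 0.1726, 0.0]
30 [-0.0833, 0.0571, 0.2122, 0.0]
36 [-0.1, 0.0814, 0.2494, 0.0]
42 [-0.1167, 0.1094, 0.2839, 0.0]
48 [-0.1333, 0.1409, 0.3153, 0.0]
54 [-0.15, 0.1754, 0.3433, 0.0]
60 [-0.1667, 0.2127, 0.3674, 0.0]
66 [-0.1833, 0.2524, 0.3875, 0.0]
72 [-0.2, 0.2939, 0.4034, 0.0]
78 [-0.2167, 0.3368, 0.4149, 0.0]
84 [-0.2333, 0.3807, 0.4218, 0.0]
90 [-0.25, 0.4251, 0.424, 0.0]
96 [-0.2667, 0.4695, 0.4217, 0.0]
```

Emit:
send_rows:
  moves: "0 0 -0.0167 0.0024 0.0444 0 -0.5;0 0 -0.0333 0.0094 0.0883 0 -0.5;0 0 -0.05 0.0209 0.1312 0 -0.5;0 0 -0.0667 0.0369 0.1726 0 -0.5;0 0 -0.0833 0.0571 0.2122 0 -0.5;0 0 -0.1 0.0814 0.2494 0 -0.5;0 0 -0.1167 0.1094 0.2839 0 -0.5;0 0 -0.1333 0.1409 0.3153 0 -0.5;0 0 -0.15 0.1754 0.3433 0 -0.5;0 0 -0.1667 0.2127 0.3674 0 -0.5;0 0 -0.1667 0.2127 0.3674 0 -0.5"

```text
time: 16.9
eef_pos: [0.4834, -0.3916, 0.1052]
tcp_rot: [0.925, 0.381, -0.0, -0.001]
contact_force: [-0.0, 1.2, -0.8]
opening: 0.359
finger_force: 34.7
```

```bash
python3 - <<'E'
from h import *
print(apply([0,0,-.1667,.2127,.3674,0])); meas()
sp=np.array([.5435,-.3318]); p,y=cmd(); d=p[:2]-sp; r=np.hypot(*d); a=np.degrees(np.arctan2(d[1],d[0])); print(r,a)
for k in (6,12,18,24,30):
    t=np.radians(a+k); print(int(k),to([*(sp+r*np.array([np.cos(t),np.sin(t)])),p[2]],y+k)[2:].tolist())
E
```

```text
(array([ 0.48337238, -0.39175607,  0.1054    ]), 44.86416006136116)
t 16.9 pos [ 0.4834 -0.3916  0.1052] yaw 44.81 tilt 0.11 F [-0.   1.2 -0.8] op 0.359 q [-0.84  0.32  1.81  0.    1.02 -0.06] 34.74525502882898
0.08491207727611762 -135.0818480897915
6 [-0.0167, 0.0024, 0.0444, 0.0]
12 [-0.0333, 0.0094, 0.0883, 0.0]
18 [-0.05, 0.0209, 0.1312, 0.0]
24 [-0.0667, 0.0369, 0.1726, 0.0]
30 [-0.0833, 0.0571, 0.2122, 0.0]
```

Emit:
send_rows:
  moves: "0 0 -0.0167 0.0024 0.0444 0 -0.5;0 0 -0.0333 0.0094 0.0883 0 -0.5;0 0 -0.05 0.0209 0.1312 0 -0.5;0 0 -0.0667 0.0369 0.1726 0 -0.5;0 0 -0.0833 0.0571 0.2122 0 -0.5;0 0 -0.0833 0.0571 0.2122 0 -0.5;0 0 -0.0833 0.0571 0.2122 0 -0.5"

```text
time: 17.77
eef_pos: [0.5204, -0.4133, 0.1049]
tcp_rot: [0.795, 0.607, -0.0, -0.002]
contact_force: [-3.3, 1.7, -1.1]
opening: 0.357
finger_force: 35.1
```

```bash
python3 - <<'E'
from h import *
print(apply([0,0,-.0833,.0571,.2122,0])); meas()
E
```

```text
(array([ 0.52140505, -0.41378076,  0.1054    ]), 74.85216006136116)
t 17.775 pos [ 0.5204 -0.4133  0.1049] yaw 74.71 tilt 0.18 F [-3.3  1.7 -1.1] op 0.357 q [-0.82  0.4   1.7  -0.    1.04 -0.56] 35.07361855823547
```

Emit:
send_rows:
  moves: "0 0 0 0 0 0.02 -0.5;0 0 0 0 0 0.04 -0.5;0 0 0 0 0 0.055 -0.5;0 0 0 0 0 0.055 -0.5;0 0 0 0 0 0.055 -0.5"

```text
time: 18.4
eef_pos: [0.5204, -0.4133, 0.0952]
tcp_rot: [0.795, 0.607, -0.0, -0.002]
contact_force: [-5.6, 4.2, 3.4]
opening: 0.359
finger_force: 35.4
```

```bash
python3 - <<'E'
from h import *
print(apply([0,0,0,0,0,.055])); meas()
E
```

```text
(array([ 0.52140505, -0.41378076,  0.0944    ]), 74.85216006136116)
t 18.4 pos [ 0.5204 -0.4133  0.0952] yaw 74.77 tilt 0.21 F [-5.6  4.2  3.4] op 0.359 q [-0.82  0.42  1.7  -0.    1.03 -0.56] 35.44661785941571
```

Emit:
send_rows:
  moves: "0 0 0 -0.004 0 -0.003 0.1;0 0 0 -0.004 0 -0.003 0.1;0 0 0 -0.004 0 -0.003 0.1;0 0 0 -0.004 0 -0.1 0.1;0 0 0 -0.004 0 -0.4 0.1;0 0 0 -0.004 0 -0.7 0.1;0 0 0 -0.3 0 -0.7 0.1;0 0 0 -0.6 0 -0.7 0.1;0 0 0 -0.6 0 -0.7 0.1;0 0 0 -0.6 0 -0.7 0.1"

```text
time: 19.65
eef_pos: [0.4903, -0.5298, 0.2355]
tcp_rot: [0.794, 0.608, 0.0, 0.0]
contact_force: [-0.3, 0.1, 0.5]
opening: 0.552
finger_force: 0.0
```

```bash
python3 - <<'E'
from v import *
print(apply([0,0,0,-.6,0,-.7])); meas(); snap("wrist","pics/w6.png"); snap("side","pics/d6.png"); snap("scene","pics/s6.png")
w=cv2.imread("pics/w6.png"); s=cv2.imread("pics/s6.png")[230:330,340:460]; d=cv2.imread("pics/d6.png")[230:330,310:430]
t=np.hstack([cv2.resize(x,(360,270),interpolation=cv2.INTER_CUBIC) for x in(s,d)])
cv2.imwrite("pics/c6.png",np.vstack([t,cv2.resize(w[0:240,:],(720,270),interpolation=cv2.INTER_CUBIC)]))
E
```

```text
(array([ 0.49004778, -0.52961133,  0.2344    ]), 74.85216006136116)
t 19.65 pos [ 0.4903 -0.5298  0.2355] yaw 74.82 tilt 0.04 F [-0.3  0.1  0.5] op 0.552 q [-0.96  0.39  1.46  0.    1.29 -0.7 ] 0.0
```

View pics/c6.png

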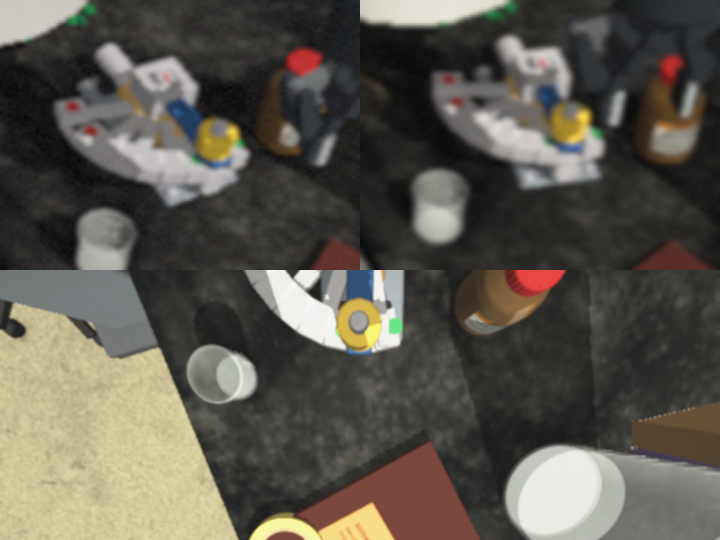

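The last picture shows the lever pointing along the open direction, with the collar down between the green dots. The hub is still on the seat, the beaker and amber bottle haven't moved, and the gripper is clear of everything. While the collar was up, the vertical force was only about 1 N, so the lever was never lifted off its seat.

```bash
python3 -c "
from plant import ctrl
print(ctrl.sign_off())"
```

```text
the job is handed in; nothing more can be done
None
```

I fitted the lever fully home over the closed notch, swung it to the open notch with the locking pin dropped in, and handed the job in at about 20 s; the last pictures show the beaker and amber bottle unmoved, but I didn't re-check the flask or blue-cap bottle after passing them.

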